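# Pack and latch the cool box

### The job

Get the cool box ready to travel: take the cold pack out of the wire stand and lay it flat on the foam floor of the empty bay beside the row of vials, then swing the lid shut and press it down against its rubber seal until the front latch catches and holds it. Leave the sample pot and the glass bottle standing where they are.

Things in the scene. Friction and masses are not known exactly. Their poses are not given: they have to be found in the camera images.
- cool_box: Grey insulated box fixed on the counter at the right, 186 (x) x 212 (y) mm, walls 18 mm, rim 100 mm high with a soft rubber seal standing 11 mm above it. Origin: centre of its underside. x points from latch side to hinge side, y to the left. Right part of the hollow (local y -88 to -34 mm): foam 75 mm high with four vials up to 92 mm high. Shut lid: top 126 mm high. Front latch: 30 mm proud.
- bay_floor (a point): Middle of the foam floor of the empty bay in the box, at box-local (0, 27, 56) mm; axes as the box. The bay is 150 mm long (x), 122 mm wide (y) and 44 mm deep below the rim; towards the vials its side is only 19 mm high.
- lid (a joint): Lid angle, rad: 0 fully down (solid stop), 1.8 widest open; starts about upright. Stiff hinge (0.36 N m): it stays where left. The front edge meets the hook at about 0.08 and the seal at 0.04; pressing on from there takes up to about 14 N at lid_press, nearly down to 0, until the hook snaps over. Caught, it stays at about 0.01; not caught, it rises again above 0.02.
- lid_hinge (a point): Middle of the hinge line, box-local (98, 0, 104) mm. Axes are the lid's own: x from the front edge to the hinge within the lid, y along the hinge, z out of its top (outer) face. The lid is 214 mm wide (y), runs from 3 to 195 mm before the hinge, underside at z = 0, 20 mm thick (22 mm with its raised top panel).
- lid_press (a point): Point on the lid's top (outer) face, 170 mm before the hinge, mid-width, beside a narrow dark strip: press the shut lid down here. Axes as lid_hinge.
- latch (a joint): Sprung steel hook at the middle of the box's front, rad: 0 at rest or caught; the lid's steel bar pushes it outward to about 0.12 in passing, then it springs back by itself. It needs no handling. 30 mm wide, reaching 130 mm above the counter.
- cold_pack: Pale hard-shell cold pack, a rounded flat brick 130 mm long (own x), 28 mm thick (own y), 56 mm wide (own z), about 0.28 kg. Origin: middle of the long narrow edge it starts on. Starts standing on that edge in the wire stand (own z up), upper edge 62 mm above the counter. Either broad face may be up in the box, either end forward.
- pack_center (a point): Middle of the cold pack (28 mm above its origin along own z); axes as the pack.
- rack: Steel wire drying stand, fixed to the counter on the left. Origin: middle, on the counter; two slots run along its x axis, 38 mm apart, centred at local y +19 mm (holds the pack) and -19 mm (empty). Wires 110 mm long (x), 32 mm high; overall 110 x 98 mm. The pack stands on cross wires 6 mm above the counter. The counter between stand and box (about x 0.35 to 0.53, y 0 to 0.13) is free.
- pot: Sample pot with pale screw lid, 51 mm across, 74 mm tall, standing behind the free counter between stand and box. Origin: centre of its underside. A bystander.
- bottle: Small glass vial bottle, 39 mm across, 89 mm tall, standing on the left behind the wire stand. Origin: centre of its underside. A bystander.

How it is judged:
On the way:
1. with the lid still open, the cold pack lies flat on the bay floor (value of joint lid above 0.5 rad and x of pack_center in the frame of bay_floor between -0.016 and 0.016 m and y of pack_center in the frame of bay_floor between -0.04 and 0.04 m and z of pack_center in the frame of bay_floor between 0.008 and 0.02 m and (angle between pack_center's own y axis and vertical below 0.12 rad or angle between pack_center's own y axis and vertical above 3.02 rad)), for 0.2 s.
At the end, for the whole second after the job is handed in: The cold pack lies flat on the bay floor (level within 7 degrees, middle 8 to 20 mm above it, anywhere between the bay's walls); with nothing pressing on it the lid is held down by the hook (lid below 0.018 rad, hook below 0.04 rad); all at rest (value of joint lid below 0.018 rad and value of joint latch below 0.04 rad and velocity of joint lid below 0.05 rad/s and linear speed of cold_pack below 0.02 m/s and x of pack_center in the frame of bay_floor between -0.016 and 0.016 m and y of pack_center in the frame of bay_floor between -0.04 and 0.04 m and z of pack_center in the frame of bay_floor between 0.008 and 0.02 m and (angle between pack_center's own y axis and vertical below 0.12 rad or angle between pack_center's own y axis and vertical above 3.02 rad)); the robot touches nothing.
It fails at once if the sample pot is knocked over or shoved more than 40 mm (distance of pot from where it was at the start of the episode above 0.04 m or angle between pot's own z axis and vertical above 0.5 rad).
It fails at once if the glass bottle is knocked over or shoved more than 40 mm (distance of bottle from where it was at the start of the episode above 0.04 m or angle between bottle's own z axis and vertical above 0.5 rad).
It also fails if it takes over 61 s, if anything falls off the work surface, if the arm or the gripper's body presses on something with over 40 N, if the wrist force passes 120 N, or if a joint passes its speed limit or range.

### The arm

A 6-joint arm with a two-finger parallel gripper is mounted at the origin on a cart in front of the work surface, level with it; the furniture and walls round the work are solid. World frame = base frame: x ahead of the robot, y to its left, z up, the work surface at z = 0. Lengths are in m, angles in rad, forces in N, time in s.
With the tool pointing down it reaches from about 0.25 to 0.8 m from the base axis. Payload 3.9 kg.
Tool frame: the origin (TCP) lies midway between the tips of the shut fingers; the grasp point (between the pads) lies 19 mm behind it; z points along the fingers, y is the line along which they close (so a half turn about z gives the same grasp; the last joint's range is limited). The gripper opens to 85 mm and grips with 20 to 120 N. Pads are 22 mm wide; open, the fingers measure 114 mm over their backs; the gripper's body (76 mm by 85 mm) begins 54 mm behind the grasp point. The pads swing forward as they close: fully open they stand 13 mm farther back than shut.
Start: joints at [1.271, 0.26, -0.138, 1.173, 0, 1.571], TCP at [0.155, 0.502, 0.231] pointing down, gripper open.
Joint ranges: [-2.78, 2.78], [-0.83, 1.72], [-1.28, 1.37], [-1.9, 2.12], [-1.57, 1.48], [-3.14, 3.14]. Speed limits (rad/s): [2.57, 2.57, 3.14, 3.14, 3.14, 3.14].

### API

Orientations are given as a 3x3 rotation matrix whose columns are the frame's x, y, z axes.
In Python, from cell import arm, optics gives the robot as it stands.
- The arm moves only by the tool move_arm, never from a script. Its argument "steps" is a list of rows, each a list of 3 entries, a list of its own where there are three numbers: the finger opening in mm, from 0 to 85.4, then the shift along the tool's x, y, z in mm, then the turn about the tool's z in rad. A call has 1 to 12 rows; each row shifts and turns the commanded pose from where the row before left it, along the tool's axes as they then stand; what a row does not reach is not made up. A row lasts 1/12 s, in which the tool goes at most 41.7 mm and 7.16 degrees, less where a joint would pass 70% of its speed; a pose out of reach is approached as far as the arm can. A call with a gripper value outside its range is refused whole. The fingers move at their own pace and stop on an object; "newtons" is the grip in N (left out, the last holds). Time passes only in rows, so rows that do not move let the fingers close. It gives the time, the measured TCP pose, the force, the opening and the grip force at its end, in the units of the state.
- arm.get_state(): the state, without advancing time (a new reading comes with each control period).
- optics.capture(name): name is "scene" or "top" or "wrist"; returns a dict with "img" (480x640x3 uint8, blue, green, red), "range_z" (480x640 float32, m along the optical axis (not along the pixel's ray), 0 where there is no reading), "camera_matrix" (3x3 intrinsics, pixels), "D" ([k1, k2, p1, p2, k3] as OpenCV has them; the pictures are not rectified), "world_to_cam" (4x4, takes a point from world to camera coordinates). Camera axes: x right, y down, z forward; pixel columns grow to the right and rows downward; lengths in m; the calibration is good to about 2 mm. A picture is of the moment at which its call begins.
- arm.hand_in(): hands the job in; it is judged then, once.
The state is a dict: "clock": time; "joint_pos": joint angles; "qd": joint speeds; "effort": joint torques, N m; "eef_pos": TCP position; "tcp_rot": TCP orientation; "force": force on the tool from outside, world axes, zero at the start; "torque": the same for the moment, N m; "finger_gap": finger opening in m; "grasp_force": force on a finger pad.
Only numpy, scipy, OpenCV 4.12 (cv2) and the standard library are available. Lean on these libraries where they do the work, as an engineer would, in place of code of your own. Each camera call takes 0.05 s, during which the arm holds its last target. There are 200 camera calls.

## Working session

There is one attempt and no reset: what is moved stays moved. The work goes in short steps, Python scripts to look and compute and a tool call to move; the robot and the scene stay as the last step left them, time stands still between calls to the robot, and variables do not carry over. Pictures are saved under pics/ and viewed, at most 10 in all, crops included, and the job is handed in when it is done.

Besides the shell and the picture viewer there is one more tool, called after ">>>" as a command line: name --argument value ..., lists and objects as JSON in quotes. move_arm: Moves the arm, as the interface text tells. Its arguments: {"type":"object","properties":{"steps":{"type":"array"},"newtons":{"type":"number"}},"required":["steps"]}

```bash
mkdir -p pics; ls
cat > h.py <<'E'
import numpy as np,cv2
from cell import arm,optics
def cap(n):
    c=optics.capture(n); return c
def pts(c):
    """world point per pixel from range_z"""
    K,D=c["camera_matrix"],np.array(c["D"],float); h,w=c["range_z"].shape
    u,v=np.meshgrid(np.arange(w),np.arange(h))
    n=cv2.undistortPoints(np.stack([u,v],-1).reshape(-1,1,2).astype(float),np.array(K,float),D).reshape(h,w,2)
    z=c["range_z"].astype(float)
    P=np.stack([n[...,0]*z,n[...,1]*z,z],-1)
    T=np.linalg.inv(c["world_to_cam"])
    W=P@T[:3,:3].T+T[:3,3]; W[z==0]=np.nan
    return W
E
python3 - <<'E'
from h import *
a=cap("scene");b=cap("top")
cv2.imwrite("pics/a.png",a["img"]);cv2.imwrite("pics/b.png",b["img"])
np.savez("ab.npz",a=pts(a),b=pts(b))
s=arm.get_state();print(s)
for c in(a,b):print(np.linalg.inv(c["world_to_cam"]).round(3),c["camera_matrix"])
E
```

```text
pics
{'clock': 0.1, 'joint_pos': array([ 1.27104176e+00,  2.60632071e-01, -1.39219705e-01,  1.17274231e+00,
        4.15726054e-05,  1.57081820e+00]), 'qd': array([ 0.00229068, -0.00298166,  0.00595957,  0.00078064,  0.00035255,
       -0.00026453]), 'effort': array([-3.18122857e-04, -4.06507266e+01,  2.54527938e+01,  1.01210215e-02,
       -1.11362990e-04, -8.17017963e-06]), 'eef_pos': array([0.15482933, 0.50100171, 0.23054866]), 'tcp_rot': array([[-9.55402509e-01,  2.95306146e-01, -5.70572187e-04],
       [ 2.95306694e-01,  9.55400988e-01, -1.70532181e-03],
       [ 4.15332194e-05, -1.79776253e-03, -9.99998383e-01]]), 'force': array([-0.18703901, -0.76111027,  0.31045206]), 'torque': array([ 0.03541818, -0.02819614, -0.01402028]), 'grasp_force': 0.0, 'finger_gap': 0.08551266359148976}
[[ 0.584 -0.351  0.732 -0.422]
 [-0.812 -0.266  0.52  -0.546]
 [ 0.013 -0.898 -0.44   0.648]
 [ 0.     0.     0.     1.   ]] [[582.55289282   0.         318.15674736]
 [  0.         582.55289282 239.27009481]
 [  0.           0.           1.        ]]
[[ 0.021 -0.995  0.098  0.404]
 [-1.    -0.021  0.004  0.111]
 [-0.002 -0.098 -0.995  1.309]
 [ 0.     0.     0.     1.   ]] [[497.34985899   0.         320.2530136 ]
 [  0.         497.34985899 239.90562006]
 [  0.           0.           1.        ]]
```

View pics/a.png

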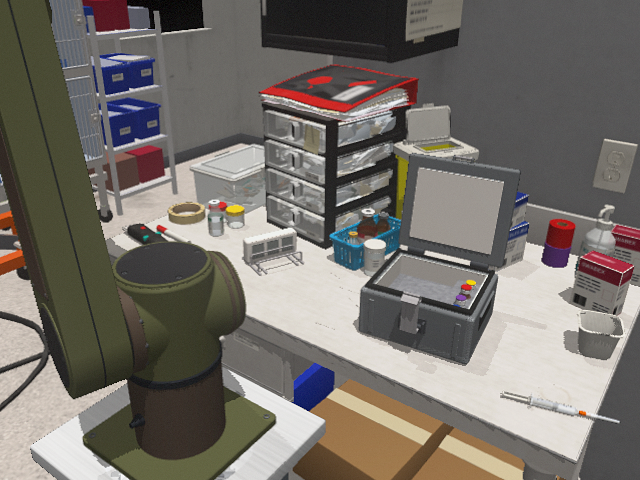

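View pics/b.png

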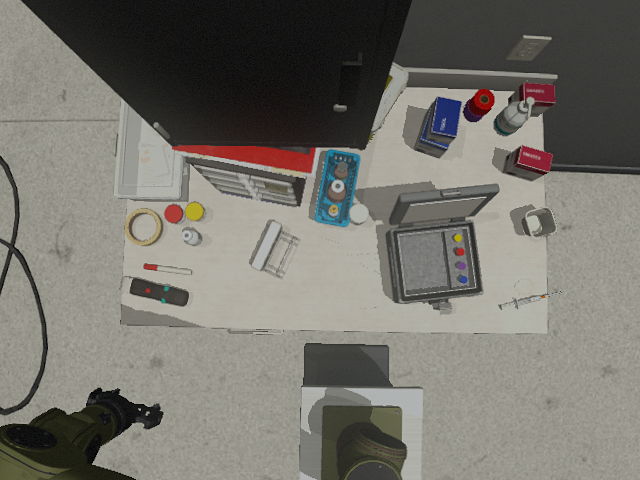

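The top view shows the box at (435,260), lid hinged behind at about (440,205), pack (pale bar) at (267,245), pot at (358,213), and bottle at (190,236). The pack leans along the image diagonal. Next I measure it.

Run:
```python
from h import *
W=np.load("ab.npz")
def rect(P,nm):
    r=cv2.minAreaRect((P[:,:2]*1000).astype(np.float32)); print(nm,len(P),r,'medz',np.median(P[:,2]).round(4)); print(cv2.boxPoints(r).round(0).tolist())
b=W['b']; m=np.zeros(b.shape[:2],bool); m[205:290,240:310]=1
def sel(b,m,lo,hi): 
    q=m&(b[...,2]>lo)&(b[...,2]<hi); n,l,s,_=cv2.connectedComponentsWithStats(q.astype(np.uint8)); k=1+s[1:,4].argmax(); return b[l==k]
rect(sel(b,m,.052,.075),'pack top')
rect(sel(b,m,.02,.04),'rack')
m[:]=0; m[200:320,375:500]=1
rect(sel(b,m,.085,.122),'rim')
rect(sel(b,m,.045,.063),'bay')
m[:]=0; m[195:230,345:375]=1
rect(sel(b,m,.065,.08),'pot')
m[:]=0; m[220:250,175:205]=1
rect(sel(b,m,.05,.095),'bottle')
m[:]=0; m[175:230,380:505]=1
P=sel(b,m,.14,.4); rect(P,'lid'); print(P[:,2].max())
a=W['a']; m=np.zeros(a.shape[:2],bool); m[165:250,415:505]=1
P=a[m]; P=P[np.isfinite(P[:,0])&(P[:,2]>.13)&(P[:,0]<.75)]
c=P.mean(0); n=np.linalg.svd(P-c,full_matrices=False)[2][2]; print('lid inner plane',c,n)
```

```text
pack top 574 ((511.3583984375, 253.26629638671875), (29.387298583984375, 129.1448211669922), 66.63594818115234) medz 0.0622
[[446.0, 265.0], [565.0, 214.0], [576.0, 241.0], [458.0, 292.0]]
rack 112 ((501.89190673828125, 238.87078857421875), (11.065631866455078, 123.10201263427734), 64.6829605102539) medz 0.0321
[[444.0, 260.0], [555.0, 208.0], [560.0, 218.0], [449.0, 270.0]]
rim 2575 ((480.28619384765625, -169.03982543945312), (196.61105346679688, 219.12937927246094), 7.083669185638428) medz 0.1014
[[369.0, -72.0], [396.0, -290.0], [591.0, -266.0], [564.0, -48.0]]
bay 2632 ((474.82843017578125, -147.39022827148438), (148.7501983642578, 116.69046783447266), 7.061216354370117) medz 0.0567
[[394.0, -99.0], [408.0, -214.0], [556.0, -196.0], [541.0, -80.0]]
pot 394 ((597.087646484375, 23.40142822265625), (53.131019592285156, 82.63154602050781), 77.619384765625) medz 0.0735
[[551.0, 6.0], [632.0, -11.0], [643.0, 40.0], [562.0, 58.0]]
bottle 195 ((528.2311401367188, 446.2582092285156), (33.19136047363281, 37.32044219970703), 53.794185638427734) medz 0.0711
[[503.0, 444.0], [533.0, 422.0], [553.0, 449.0], [523.0, 471.0]]
lid 2762 ((596.4618530273438, -152.8880615234375), (45.21030807495117, 214.41653442382812), 7.717498302459717) medz 0.2665
[[560.0, -50.0], [588.0, -262.0], [633.0, -256.0], [604.0, -44.0]]
0.31221713175367105
lid inner plane [ 0.58807107 -0.165119    0.21340867] [ 0.98032756  0.13448962 -0.14446595]
```

>>> move_arm --steps '[[85, [0, 0, 0], 0.108], [85, [-38.7, -7.8, 0], 0], [85, [-38.7, -7.8, 0], 0], [85, [-38.7, -7.8, 0], 0], [85, [-38.7, -7.8, 0], 0], [85, [-38.7, -7.8, 0], 0], [85, [-38.7, -7.8, 0], 0], [85, [-38.7, -7.8, 0], 0], [85, [-38.7, -7.8, 0], 0], [85, [-38.7, -7.8, 0], 0], [85, [-38.7, -7.8, 10], 0], [85, [-38.7, -7.8, 10], 0]]'

```text
clock: 1.1
eef_pos: [0.5135, 0.2527, 0.2113]
tcp_rot: [[-0.918, 0.397, 0.001], [0.397, 0.918, 0.001], [-0.001, 0.001, -1.0]]
force: [0.7, -0.1, -0.6]
finger_gap: 0.0851
grasp_force: 0.0
```

```bash
cat >> h.py <<'E'
def to(*t):
    """tool-axis shift in mm from the measured TCP to world target (mm), tool yaw of y axis (deg)"""
    s=arm.get_state(); R=s["tcp_rot"]; p=np.array(s["eef_pos"])*1000
    print('clk',round(s["clock"],2),'p',p.round(1),'yaw',np.degrees(np.arctan2(R[1,1],R[0,1])).round(2),'zax',R[:,2].round(3),'F',np.round(s["force"],1),'gap',round(s["finger_gap"]*1e3,1))
    for q in t: print('->',q,(R.T@(np.array(q)-p)).round(1)); p=np.array(q,float)
E
python3 - <<'E'
from h import *
c=cap("wrist");cv2.imwrite("pics/w1.png",c["img"]);W=pts(c)
to((511.4,253.3,100))
q=(W[...,2]>.052)&(W[...,2]<.072)&(abs(W[...,0]-.511)<.1)&(abs(W[...,1]-.253)<.1)
n,l,s,_=cv2.connectedComponentsWithStats(q.astype(np.uint8)); P=W[l==1+s[1:,4].argmax()]
r=cv2.minAreaRect((P[:,:2]*1000).astype(np.float32)); print(len(P),r,np.median(P[:,2]))
b=np.load("ab.npz")['b']; q=(b[...,2]>.4)&(b[...,0]>.3)&(b[...,1]<.2)&(b[...,1]>-.4); P=b[q];print('cab',P.min(0),P.max(0))
for y in(-.3,-.2,-.1,0,.1):
  k=P[abs(P[:,1]-y)<.05]; 
  if len(k):print(y,k[:,0].min(),np.median(k[:,2]),k[:,2].min())
E
```

```text
clk 1.15 p [518.6 248.1 208.5] yaw 66.28 zax [ 0.003 -0.005 -1.   ] F [ 5.9 -1.9 -1.7] gap 84.7
-> (511.4, 253.3, 100) [  9.2   2.2 108.4]
6488 ((510.3970031738281, 254.04637145996094), (29.04949188232422, 128.35618591308594), 66.4837417602539) 0.061313450671756864
cab [ 0.6336965  -0.39992634  0.40001492] [0.97817403 0.1999948  0.92031684]
-0.3 0.9711523056652434 0.4142839117565609 0.4000168961866398
-0.2 0.9714828004951044 0.40820692404899483 0.400014920203443
-0.1 0.9719104525174717 0.4037844083776233 0.4001661753329451
0 0.6472755668021167 0.800034354368282 0.4535090568961494
0.1 0.633696504440978 0.8019192995436645 0.45274022445709117
```

>>> move_arm --steps '[[85, [0, 0, 25], 0], [85, [0, 0, 25], 0], [85, [0, 0, 25], 0], [85, [0, 0, 25], 0], [85, [0, 0, 0], 0], [85, [0, 0, 0], 0], [85, [0, 0, 0], 0]]'

```text
clock: 1.73
eef_pos: [0.5122, 0.2544, 0.1123]
tcp_rot: [[-0.918, 0.396, 0.001], [0.396, 0.918, 0.0], [-0.001, 0.001, -1.0]]
force: [-1.0, 0.4, 0.1]
finger_gap: 0.0848
grasp_force: 0.0
```

```bash
python3 -c "
from h import *
to((510.6,253.8,37))"
```

```text
clk 1.73 p [512.2 254.4 112.3] yaw 66.65 zax [ 0.001  0.    -1.   ] F [-1.   0.4  0.1] gap 84.8
-> (510.6, 253.8, 37) [ 1.3 -1.2 75.3]
```

>>> move_arm --newtons 50 --steps '[[85, [1.3, -1.2, 20], 0], [85, [0, 0, 20], 0], [85, [0, 0, 20], 0], [85, [0, 0, 17], 0], [85, [0, 0, 0], 0], [10, [0, 0, 0], 0], [10, [0, 0, 0], 0], [10, [0, 0, 0], 0], [10, [0, 0, 0], 0], [10, [0, 0, 0], 0], [10, [0, 0, 0], 0], [10, [0, 0, 0], 0]]'

```text
clock: 2.73
eef_pos: [0.5112, 0.254, 0.0357]
tcp_rot: [[-0.918, 0.397, 0.002], [0.397, 0.918, 0.001], [-0.002, 0.002, -1.0]]
force: [-0.8, -0.5, 7.0]
finger_gap: 0.0272
grasp_force: 49.5
```

>>> move_arm --steps '[[10, [0, 0, 0], 0], [10, [0, 0, 0], 0], [10, [0, 0, -8], 0], [10, [0, 0, -12], 0], [10, [0, 0, -20], 0], [10, [0, 0, -30], 0], [10, [0, 0, -30], 0], [10, [0, 0, -30], 0], [10, [0, 0, -20], 0], [10, [0, 0, 0], 0], [10, [0, 0, 0], 0]]'

```text
clock: 3.65
eef_pos: [0.5106, 0.2536, 0.1852]
tcp_rot: [[-0.918, 0.397, 0.002], [0.397, 0.918, 0.001], [-0.001, 0.002, -1.0]]
force: [-0.4, 0.1, -2.8]
finger_gap: 0.0273
grasp_force: 49.8
```

Run:
```python
from h import *
c=cap("scene");cv2.imwrite("pics/s2.png",c["img"][200:360,200:520])
to((480,-100,190))
```

```text
clk 3.7 p [509.5 253.1 183.6] yaw 66.64 zax [-0.001 -0.001 -1.   ] F [-0.4 -0.5 -2.1] gap 27.3
-> (480, -100, 190) [-112.9 -335.8   -6.2]
```

View pics/s2.png

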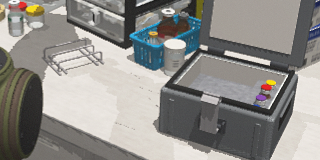

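>>> move_arm --steps '[[10, [-5.6, -16.5, 0], 0], [10, [-11.2, -33, 0], 0], [10, [-11.2, -33, 0], 0], [10, [-11.2, -33, 0], 0], [10, [-11.2, -33, 0], 0], [10, [-11.2, -33, 0], 0], [10, [-11.2, -33, 0], 0], [10, [-11.2, -33, 0], 0], [10, [-11.2, -33, 0], 0], [10, [-11.2, -33, 0], 0], [10, [-11.2, -33, 0], 0], [10, [-11.2, -33, 0], 0]]'

```text
clock: 4.7
eef_pos: [0.4756, -0.1471, 0.182]
tcp_rot: [[-0.918, 0.397, -0.005], [0.397, 0.918, 0.001], [0.005, -0.0, -1.0]]
force: [0.7, -0.0, -2.0]
finger_gap: 0.0278
grasp_force: 49.9
```

>>> move_arm --steps '[[10, [-6.3, -17.6, 0], -0.05], [10, [0, 0, 0], -0.1], [10, [0, 0, 0], -0.1], [10, [0, 0, 0], -0.1], [10, [0, 0, 0], -0.1], [10, [0, 0, 0], -0.082], [10, [0, 0, 0], 0], [10, [0, 0, 0], 0], [10, [0, 0, 0], 0]]'

```text
clock: 5.45
eef_pos: [0.4758, -0.1644, 0.1831]
tcp_rot: [[-0.993, -0.122, -0.002], [-0.122, 0.993, 0.001], [0.002, 0.001, -1.0]]
force: [0.2, -0.2, -2.1]
finger_gap: 0.0268
grasp_force: 50.0
```

Run:
```python
from h import *
c=cap("wrist");cv2.imwrite("pics/w3.png",c["img"]);W=pts(c)
to((477,-164.4,150))
t=cap("top");T=pts(t)
def rect(P,n): r=cv2.minAreaRect((P[:,:2]*1000).astype(np.float32)); print(n,len(P),np.round(r[0],1),np.round(r[1],1),round(r[2],1),cv2.boxPoints(r).round(0).tolist(),np.median(P[:,2]))
for n,A,lo,hi in(('w bay',W,.045,.065),('w rim',W,.09,.115),('t pack',T,.2,.6)):
    q=(A[...,2]>lo)&(A[...,2]<hi)&(A[...,0]>.35)&(A[...,0]<.6)&(A[...,1]<-.03)&(A[...,1]>-.3); rect(A[q],n)
```

```text
clk 5.5 p [ 476.  -164.5  183.4] yaw 97.04 zax [-0.002  0.001 -1.   ] F [-0.2  0.3 -1.3] gap 27.4
-> (477, -164.4, 150) [-1.  -0.1 33.4]
w bay 21492 [ 457.1 -145.5] [183.  121.9] 7.4 [[359.0, -97.0], [374.0, -218.0], [556.0, -194.0], [540.0, -73.0]] 0.05590562417104464
w rim 33295 [ 477.3 -169.7] [201.9 209.9] 7.4 [[364.0, -79.0], [391.0, -287.0], [591.0, -261.0], [564.0, -53.0]] 0.09950936305163727
t pack 3463 [ 505.3 -149.7] [210.1 189.4] 90.0 [[411.0, -255.0], [600.0, -255.0], [600.0, -45.0], [411.0, -45.0]] 0.2950413052594383
```

View pics/w3.png

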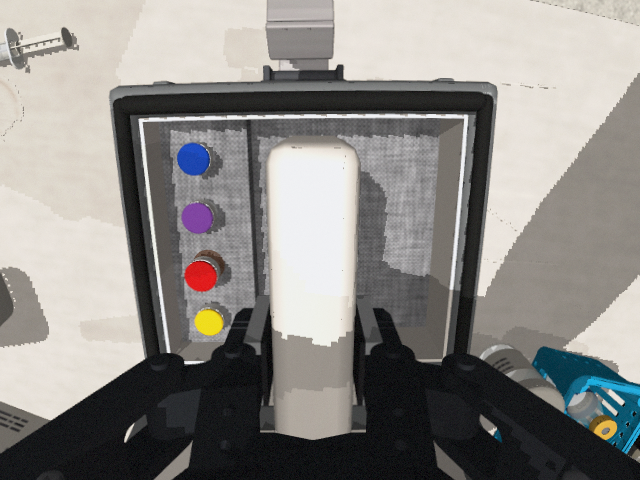

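>>> move_arm --steps '[[10, [0, 0, 20], 0], [10, [0, 0, 20], 0], [10, [0, 0, 20], 0], [10, [0, 0, 20], 0], [10, [0, 0, 10], 0], [10, [0, 0, 6.5], 0], [10, [0, 0, 0], 0], [10, [0, 0, 0], 0], [10, [0, 0, 0], 0]]'

```text
clock: 6.3
eef_pos: [0.4773, -0.1649, 0.0885]
tcp_rot: [[-0.992, -0.124, 0.001], [-0.124, 0.992, -0.0], [-0.001, -0.001, -1.0]]
force: [-0.4, 0.8, -2.5]
finger_gap: 0.0273
grasp_force: 50.0
```

>>> move_arm --steps '[[10, [0, 0, 2], 0], [10, [0, 0, 1], 0], [10, [0, 0, 0], 0], [45, [0, 0, 0], 0], [45, [0, 0, 0], 0], [45, [0, 0, 0], 0], [45, [0, 0, 0], 0], [45, [0, 0, 0], 0]]'

```text
clock: 6.97
eef_pos: [0.4767, -0.1647, 0.0848]
tcp_rot: [[-0.992, -0.124, 0.0], [-0.124, 0.992, -0.0], [-0.0, -0.0, -1.0]]
force: [-0.6, -0.2, -0.4]
finger_gap: 0.045
grasp_force: 0.0
```

>>> move_arm --steps '[[45, [0, 0, -25], 0], [45, [0, 0, -25], 0], [0, [0, -19, 0], 0], [0, [0, -19, 0], 0], [0, [0, 0, 0], 0], [0, [0, 0, 0], 0], [0, [0, 0, 16], 0], [0, [0, 0, 16.5], 0], [0, [0, 0, 0], 0]]'

```text
clock: 7.72
eef_pos: [0.4786, -0.2006, 0.0993]
tcp_rot: [[-0.992, -0.124, -0.006], [-0.124, 0.992, 0.003], [0.006, 0.004, -1.0]]
force: [-0.8, 1.0, -0.8]
finger_gap: -0.0001
grasp_force: 0.0
```

Run:
```python
from h import *
c=cap("wrist");cv2.imwrite("pics/w4.png",c["img"])
to((477,-164.4,150))
```

```text
clk 7.77 p [ 479.2 -200.8  100.6] yaw 97.15 zax [-0.005  0.002 -1.   ] F [-0.5 -0.1 -0.6] gap -0.4
-> (477, -164.4, 150) [ -2.1  36.6 -49.3]
```

View pics/w4.png

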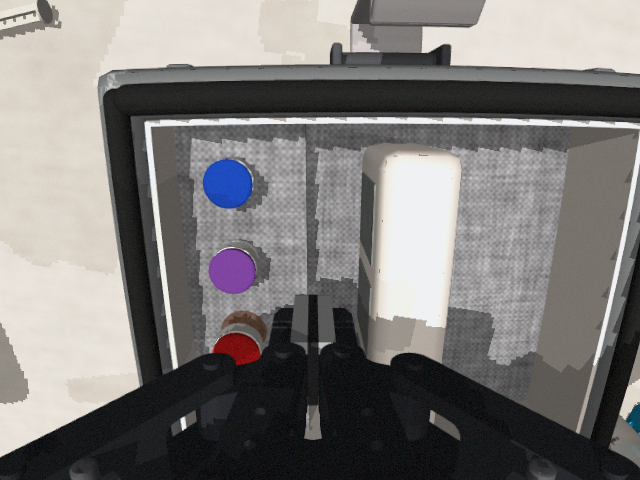

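The pack stands on edge in the bay at about (410,260). The closed fingers are at its right (315,330), clear of the vials. Next I tip it to the left.

>>> move_arm --steps '[[0, [0, 4, 0], 0], [0, [0, 4, 0], 0], [0, [0, 4, 0], 0], [0, [0, 4, 0], 0], [0, [0, 4, 0], 0], [0, [0, 4, 0], 0], [0, [0, 4, 0], 0], [0, [0, 4, 0], 0], [0, [0, 4, 0], 0], [0, [0, 4, 0], 0]]'

```text
clock: 8.6
eef_pos: [0.476, -0.1621, 0.102]
tcp_rot: [[-0.992, -0.124, -0.001], [-0.124, 0.992, 0.001], [0.001, 0.001, -1.0]]
force: [0.4, -0.6, -0.7]
finger_gap: 0.0001
grasp_force: 0.0
```

>>> move_arm --steps '[[0, [0, 4, 0], 0], [0, [0, 4, 0], 0], [0, [0, 4, 0], 0], [0, [0, 4, 0], 0], [0, [0, 0, 0], 0], [0, [0, 0, -20], 0], [0, [0, 0, -30], 0], [0, [0, -20, -30], 0], [0, [0, -30, -30], 0], [0, [0, -30, -10], 0], [0, [0, 0, 0], 0], [0, [0, 0, 0], 0]]'

```text
clock: 9.6
eef_pos: [0.485, -0.2272, 0.2224]
tcp_rot: [[-0.993, -0.121, 0.002], [-0.121, 0.993, -0.001], [-0.002, -0.001, -1.0]]
force: [-0.4, -0.3, -0.2]
finger_gap: 0.0001
grasp_force: 0.0
```

Run:
```python
from h import *
c=cap("wrist");cv2.imwrite("pics/w5.png",c["img"]);W=pts(c)
q=(W[...,2]>.072)&(W[...,2]<.095)&(W[...,0]>.36)&(W[...,0]<.58)&(W[...,1]<-.05)&(W[...,1]>-.24)
n,l,s,_=cv2.connectedComponentsWithStats(q.astype(np.uint8))
for k in np.argsort(-s[1:,4])[:3]+1:
    P=W[l==k];r=cv2.minAreaRect((P[:,:2]*1000).astype(np.float32)); print(len(P),r,np.percentile(P[:,2],[5,50,95]))
to((630,-160,300))
t=cap("top");W=pts(t)
q=(W[...,2]>.072)&(W[...,2]<.095)&(W[...,0]>.36)&(W[...,0]<.58)&(W[...,1]<-.07)&(W[...,1]>-.24)
P=W[q];r=cv2.minAreaRect((P[:,:2]*1000).astype(np.float32)); print('top',len(P),r,np.percentile(P[:,2],[5,50,95]))
```

```text
13605 ((473.2243347167969, -123.15892028808594), (132.8507843017578, 55.844688415527344), 6.857732772827148) [0.07905996 0.08380902 0.08519019]
8560 ((482.73675537109375, -225.3960418701172), (141.90541076660156, 45.435272216796875), 7.001606464385986) [0.07373577 0.07500095 0.09169391]
5236 ((497.6473388671875, -102.36795806884766), (92.15130615234375, 188.10426330566406), 59.247833251953125) [0.07329986 0.08390857 0.0939746 ]
clk 9.65 p [ 483.9 -225.8  221.4] yaw 97.05 zax [-0.     0.001 -1.   ] F [-0.5  0.2 -0.6] gap 0.1
-> (630, -160, 300) [-153.    47.5  -78.6]
top 2182 ((469.6912841796875, -154.9625244140625), (216.48255920410156, 169.89324951171875), 0.009270641021430492) [0.07364306 0.08292681 0.09197051]
```

View pics/w5.png

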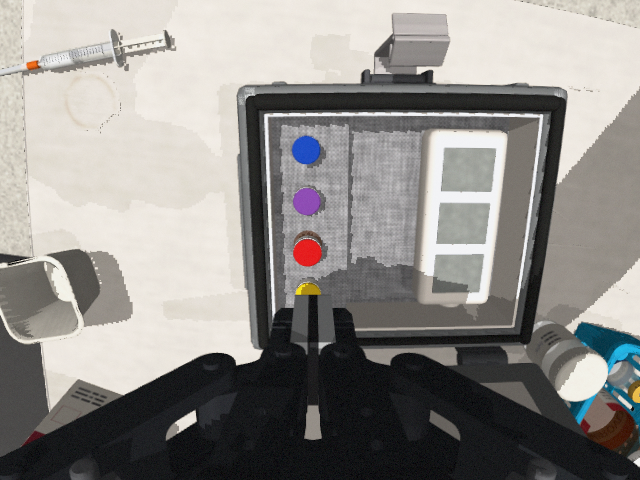

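The pack lies flat: top at z=84 mm, bay-frame centre about (2, 20) mm. It shows at (463,215) in the picture. Next is the lid, so I go over and behind it.

>>> move_arm --steps '[[0, [0, 0, -33], 0], [0, [0, 0, -33], 0], [0, [0, 0, -33], 0], [0, [0, 0, -31], 0], [0, [-29, 4.4, 0], 0], [0, [-30, 4.4, 0], 0], [0, [-30, 4.4, 0], 0], [0, [-30, 4.4, 0], 0], [0, [-30, 4.4, 0], 0], [0, [-28, 4.4, 0], 0], [0, [0, 0, 0], 0], [0, [0, 0, 0], 0]]'

```text
clock: 10.7
eef_pos: [0.6573, -0.1755, 0.3486]
tcp_rot: [[-0.992, -0.127, -0.005], [-0.127, 0.992, 0.001], [0.005, 0.002, -1.0]]
force: [0.2, -0.1, -0.3]
finger_gap: -0.0
grasp_force: 0.0
```

Run:
```python
from h import *
to((656,-178,350),(656,-178,260))
W=pts(cap("scene")); m=np.zeros(W.shape[:2],bool); m[165:250,415:505]=1
P=W[m&(W[...,2]>.13)&(W[...,0]<.7)]; c=P.mean(0); print(c,np.linalg.svd(P-c,full_matrices=False)[2][2])
T=pts(cap("top")); q=(T[...,2]>.24)&(T[...,2]<.33)&(T[...,0]>.55)&(T[...,0]<.68)&(T[...,1]<-.2)&(T[...,1]>-.27); print(np.percentile(T[q],[1,50,99],axis=0))
```

```text
clk 10.7 p [ 657.3 -175.5  348.6] yaw 97.29 zax [-0.005  0.001 -1.   ] F [ 0.2 -0.1 -0.3] gap -0.0
-> (656, -178, 350) [ 1.6 -2.3 -1.4]
-> (656, -178, 260) [-0.4 -0.2 90. ]
[ 0.58802809 -0.1650761   0.21342239] [ 0.98037874  0.13488113 -0.1437519 ]
[[ 0.59566122 -0.24193144  0.24092169]
 [ 0.60894136 -0.21946382  0.29279128]
 [ 0.62866092 -0.20052766  0.3000264 ]]
```

>>> move_arm --steps '[[0, [-2, 0, 25], 0], [0, [0, 0, 25], 0], [0, [0, 0, 25], 0], [0, [0, 0, 10], 0], [0, [0, 0, 0], 0], [0, [8, 0, 0], 0], [0, [8, 0, 0], 0], [0, [8, 0, 0], 0], [0, [8, 0, 0], 0], [0, [8, 0, 0], 0], [0, [7, 0, 0], 0]]'

```text
clock: 11.72
eef_pos: [0.6119, -0.1835, 0.2683]
tcp_rot: [[-0.992, -0.124, 0.003], [-0.124, 0.992, -0.001], [-0.003, -0.001, -1.0]]
force: [2.1, 0.2, 1.2]
finger_gap: 0.0004
grasp_force: 1.2
```

Run:
```python
from h import *
to((656,-178,350))
s=arm.get_state();p=np.array(s["eef_pos"])*1e3;print('h',(p[0]-574.6)*.992+(p[1]+158.3)*.124,'z',p[2]-104)
W=pts(cap("scene")); m=np.zeros(W.shape[:2],bool); m[165:250,415:505]=1
P=W[m&(W[...,2]>.13)&(W[...,0]<.7)]; c=P.mean(0); print(c,np.linalg.svd(P-c,full_matrices=False)[2][2])
```

```text
clk 11.72 p [ 611.9 -183.5  268.3] yaw 97.11 zax [ 0.003 -0.001 -1.   ] F [2.1 0.2 1.2] gap 0.4
-> (656, -178, 350) [-44.7  -0.1 -81.5]
h 33.91959736277248 z 164.33074234827853
[ 0.57572462 -0.16934028  0.21762362] [ 0.98969661  0.13965904 -0.03155914]
```

>>> move_arm --steps '[[0, [10.7, 0, 0.5], 0], [0, [10.7, 0, 0.7], 0], [0, [10.7, 0, 1], 0], [0, [10.7, 0, 1.5], 0], [0, [11.6, 0, 2.5], 0], [0, [11.6, 0, 3], 0], [0, [11.6, 0, 3.5], 0], [0, [11.6, 0, 4], 0], [0, [10.4, 0, 5.5], 0], [0, [10.2, 0, 6.2], 0], [0, [10.2, 0, 7], 0], [0, [9.9, 0, 7.5], 0]]'

```text
clock: 12.77
eef_pos: [0.4824, -0.1996, 0.2238]
tcp_rot: [[-0.992, -0.124, 0.0], [-0.124, 0.992, -0.001], [-0.0, -0.001, -1.0]]
force: [1.5, -0.3, -0.1]
finger_gap: 0.0001
grasp_force: 0.6
```

Run:
```python
from h import *
to((656,-178,350))
s=arm.get_state();p=np.array(s["eef_pos"])*1e3;print('h',(p[0]-574.6)*.992+(p[1]+158.3)*.124,'z',p[2]-104)
c=cap("scene");cv2.imwrite("pics/s6.png",c["img"][80:400,320:600])
```

```text
clk 12.77 p [ 482.4 -199.6  223.8] yaw 97.1 zax [ 0.    -0.001 -1.   ] F [ 1.5 -0.3 -0.1] gap 0.1
-> (656, -178, 350) [-175.    -0.2 -126.1]
h -96.61219277157747 z 119.8484592216004
```

View pics/s6.png

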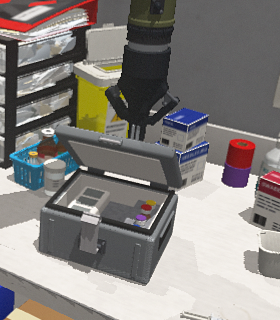

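>>> move_arm --steps '[[0, [8, 0, 8.2], 0], [0, [8, 0, 8.6], 0], [0, [7.5, 0, 9], 0], [0, [7, 0, 9.6], 0], [0, [5.5, 0, 9.6], 0], [0, [5, 0, 9.7], 0], [0, [3.5, 0, 9.7], 0], [0, [2.5, 0, 7.6], 0], [0, [2.5, 0, 7.6], 0], [0, [0, 0, 0], 0], [0, [0, 0, -12], 0], [0, [0, 0, 0], 0]]'

```text
clock: 13.82
eef_pos: [0.435, -0.2058, 0.1576]
tcp_rot: [[-0.992, -0.124, 0.002], [-0.124, 0.992, -0.001], [-0.002, -0.001, -1.0]]
force: [0.5, -0.9, -0.1]
finger_gap: -0.0001
grasp_force: 0.0
```

Run:
```python
from h import *
hp=np.array([574.6,-158.3]); e=hp-169*np.array([.992,.124])
to((*e,160))
W=pts(cap("top"));T=W
# lid top plane -> angle, in box axes
q=(W[...,2]>.1)&(W[...,2]<.15)&(W[...,0]>.36)&(W[...,0]<.6)&(W[...,1]<-.06)&(W[...,1]>-.28)
P=W[q]; h=(P[:,0]-.5746)*.992+(P[:,1]+.1583)*.124
for a in(-.18,-.15,-.1,-.05,-.02):
    k=abs(h-a)<.006; print(a,k.sum(),np.median(P[k,2]))
```

```text
clk 13.82 p [ 435.  -205.8  157.6] yaw 97.12 zax [ 0.002 -0.001 -1.   ] F [ 0.5 -0.9 -0.1] gap -0.1
-> (np.float64(406.952), np.float64(-179.256), 160) [24.5 29.8 -2.5]
-0.18 333 0.14559692558829695
-0.15 231 0.14345298053097943
-0.1 422 0.13831148168192886
-0.05 423 0.1325869100788002
-0.02 403 0.1281018537641203
```

>>> move_arm --steps '[[0, [12, 15, 0], 0], [0, [11.5, 14.8, 0], 0], [0, [0, 0, 0], 0], [0, [0, 0, 8], 0], [0, [0, 0, 6], 0], [0, [0, 0, 4], 0], [0, [0, 0, 4], 0], [0, [0, 0, 3], 0], [0, [0, 0, 3], 0], [0, [0, 0, 2], 0], [0, [0, 0, 0], 0]]'

```text
clock: 14.78
eef_pos: [0.4061, -0.1795, 0.1258]
tcp_rot: [[-0.992, -0.123, -0.003], [-0.123, 0.992, -0.001], [0.003, -0.001, -1.0]]
force: [-3.6, -1.4, 5.6]
finger_gap: 0.0002
grasp_force: 2.4
```

>>> move_arm --steps '[[0, [0, 0, 2], 0], [0, [0, 0, 1], 0], [0, [0, 0, 1], 0], [0, [0, 0, 0], 0], [0, [0, 0, 0], 0]]'

```text
clock: 15.2
eef_pos: [0.4059, -0.1796, 0.1238]
tcp_rot: [[-0.992, -0.123, -0.002], [-0.123, 0.992, -0.002], [0.002, -0.002, -1.0]]
force: [-9.3, 1.8, 22.9]
finger_gap: 0.0001
grasp_force: 11.4
```

>>> move_arm --steps '[[0, [0, 0, 1], 0], [0, [0, 0, 0], 0], [0, [0, 0, 0], 0], [0, [0, 0, -5], 0], [0, [0, 0, -15], 0], [0, [0, 0, -30], 0], [0, [0, 0, -40], 0], [0, [-20, 0, -40], 0], [0, [-30, 0, 0], 0], [0, [-30, 0, 0], 0], [0, [0, 0, 0], 0], [0, [0, 0, 0], 0]]'

```text
clock: 16.2
eef_pos: [0.4865, -0.1692, 0.2474]
tcp_rot: [[-0.992, -0.125, -0.001], [-0.125, 0.992, 0.0], [0.001, 0.0, -1.0]]
force: [0.2, 0.8, 0.2]
finger_gap: -0.0001
grasp_force: 0.0
```

Run:
```python
from h import *
to((0,0,0))
c=cap("wrist");cv2.imwrite("pics/w7.png",c["img"])
for n,W in(('top',pts(cap("top"))),('wrist',pts(c))):
  q=(W[...,2]>.1)&(W[...,2]<.15)&(W[...,0]>.36)&(W[...,0]<.6)&(W[...,1]<-.06)&(W[...,1]>-.28)
  P=W[q]; h=(P[:,0]-.5746)*.992+(P[:,1]+.1583)*.124
  for a in(-.185,-.15,-.1,-.05,-.02):
    k=abs(h-a)<.006; print(n,a,k.sum(),np.median(P[k,2]))
```

```text
clk 16.2 p [ 486.5 -169.2  247.4] yaw 97.17 zax [-0.001  0.    -1.   ] F [0.2 0.8 0.2] gap -0.1
-> (0, 0, 0) [461.4 228.6 247.8]
top -0.185 439 0.12647698478635183
top -0.15 449 0.12789169530198508
top -0.1 289 0.12769832137509307
top -0.05 301 0.12743739663710296
top -0.02 408 0.1259098019212499
wrist -0.185 6828 0.12591270404404284
wrist -0.15 6437 0.12773583562867813
wrist -0.1 5623 0.12720589801809157
wrist -0.05 4745 0.12673474277421204
wrist -0.02 2849 0.12507400814078962
```

View pics/w7.png

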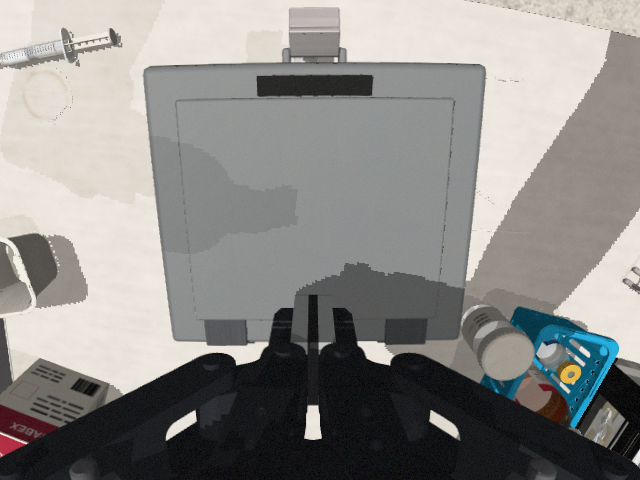

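The lid is shut at a slope of about 0.01 rad after release, with the hook over its front edge at (315,35). The pot is still standing at (505,340) and the gripper is clear.

```bash
python3 -c "
from cell import arm
print(arm.hand_in())"
```

```text
the job is handed in; nothing more can be done
None
```

I handed the job in at about 16 s: the cold pack was measured flat in the bay before closing, and the lid reads about 0.01 rad, which fits the hook having caught. The pot and bottle were not touched, and no verdict came back.

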